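# Ultrasound probe check on the test phantom

## Task

Check the linear ultrasound probe: on the scanner's control panel press the green wake key, then the blue probe key, then the yellow live key, one at a time and no other key. Then lift the linear probe (the one with the blue band and top) out of its holder and hold it upright, face down, on the white cross of the test phantom, its broad side lined up with the long arm of the cross, pressing lightly with about 5 N and never hard, and leave everything else where it stands. Finish while still holding the probe there like that: do not let go or put it down.

Things in the scene. Friction and masses are not known exactly. Their poses are not given: they have to be found in the camera images.
- key_wake_top (a point): centre of the top of the green wake key, a round spring key 20 mm across that stands 8 mm proud of the dark, level top (38 mm above the counter) of the white control panel (200 x 280 x 38 mm). Pressed straight down: 0.9 N starts it, 3.9 N holds it fully down at 5 mm. z up, y along the key row
- key_probe_top (a point): centre of the top of the blue probe key, same kind, in the same row 105 mm from the green key, on the robot's right of it at panel yaw 0
- key_live_top (a point): centre of the top of the yellow live key, same kind, standing alone near the panel's front right corner, 200 mm to the right of and 75 mm nearer the robot than the green key (panel yaw 0)
- key_wake (a joint): green key: 0 up, 0.005 m fully pressed
- key_probe (a joint): blue key: 0 up, 0.005 m fully pressed
- key_live (a joint): yellow key: 0 up, 0.005 m fully pressed
- key_depth (a joint): grey key midway between the green and the blue key, not to be pressed: 0 up, 0.005 m fully pressed
- key_focus (a joint): grey key 53 mm to the right of the blue key, not to be pressed: 0 up, 0.005 m fully pressed
- linear_grip (a point): centre of the grip of the linear probe: white wireless ultrasound probe with a blue band and top end, 145 mm tall, about 0.24 kg, standing face down in a grey holder. The handle is 38 mm along x and 28 mm along y, straight from 60 to 145 mm above the face; this point is on its axis, 112 mm above the face, 33 mm below the top end. x along the broad side, z up to the top end
- linear_face (a point): centre of the face of the linear probe, a flat dark face 46 mm along x and 16 mm along y, 112 mm below linear_grip; axes as linear_grip
- linear_holder: fixed grey bench holder of the linear probe, foot 115 x 85 mm; origin under its centre, x along the probe's broad side. Its cup is 52 mm tall, its floor 8 mm above the counter, and its walls leave 3 mm beside the probe's head (54 x 24 mm): the probe lifts straight out. The two probes' holders may stand in each other's place
- phantom: the test phantom, a fixed cream box 198 x 128 mm with a dark rim, 116 mm tall; origin at the centre of its underside, x along its long side. Inside the rim, 10 mm lower than its top, lies the blue-grey soft scan window, 154 x 88 mm, its surface 106 mm above the counter
- scan_mark (a point): centre of the white cross printed on the scan window, 28 mm along x from the window's middle; x along the long arm (74 mm) of the cross, the short arm is 46 mm; z up
- scan_window (a joint): how far the soft window is pushed in: 0 untouched, it yields 1 mm for each newton of press, straight down, stop at 0.012 m
- convex_grip (a point): centre of the grip of the other probe, the convex one with an orange band and top end and a rounded dark face, same handle, standing in its own grey holder: to be left alone; 112 mm above its face
- gel_bottle: bystander: loose clear gel bottle with blue label, 54 mm across, 170 mm tall; origin under its centre
- sample_jar: bystander: loose small jar with red cap, 48 mm across, 60 mm tall; origin under its centre
- slide_box: bystander: loose yellow slide box, 85 x 55 x 35 mm, beyond the control panel; origin under its centre
There are look-alikes about, which are no part of the job. Leave any pink look-alike of the part that bears linear_grip alone.

How it is judged (in metres and radians):
On the way, in this order (a step that is already met when the one before it is completed fails the run):
1. the green wake key is pressed (at least 3 mm) (value of joint key_wake above 0.003 m), for 0.05 s.
2. then the blue probe key is pressed (value of joint key_probe above 0.003 m), for 0.05 s.
3. then the yellow live key is pressed (value of joint key_live above 0.003 m), for 0.05 s.
4. then the linear probe is lifted clear of its holder (height (world z) of linear_face above 0.06 m), for 0.1 s.
At the end, for the whole second after the job is handed in: The gripper still holds the linear probe, face down and still, with its face centre within 9 mm of the cross, upright within 0.1 rad, its broad side within 0.15 rad of the long arm of the cross (either way round), pressing the window with 2.5 to 8.5 N (horizontal distance between linear_face and scan_mark below 0.009 m and angle between linear_face's own z axis and vertical below 0.1 rad and angle between the x axis of linear_face and the x axis of scan_mark, either way round below 0.15 rad and contact force between linear and phantom between 2.5 and 8.5 N and value of joint scan_window above 0.002 m and height (world z) of linear_grip above 0.19 m and contact force between the fingers and linear above 2 N and linear speed of linear below 0.02 m/s); the arm keeps its last pose, push and grip.
It fails at once if a grey key is pressed (value of joint any of key_depth, key_focus above 0.002 m).
It fails at once if two keys are down at once (value of joint each of key_wake, key_probe above 0.002 m or value of joint each of key_wake, key_live above 0.002 m or value of joint each of key_probe, key_live above 0.002 m).
It fails at once if the probe is pressed hard on the phantom (over 15 N) (contact force between linear and phantom above 15 N).
It fails at once if another thing is disturbed (moved over 25 mm) (distance of any of convex_grip, gel_bottle, sample_jar, slide_box from where it was at the start of the episode above 0.025 m).
It also fails if it takes over 67 s, if anything falls off the work surface, if the arm or the gripper's body presses on something with over 40 N, if the wrist force passes 120 N, or if a joint passes its speed limit or range.

## Robot

A 6-joint arm with a two-finger parallel gripper is mounted at the origin on the work surface. World frame = base frame: x ahead of the robot, y to its left, z up, the work surface at z = 0. Lengths are in m, angles in degrees, forces in N, time in s.
With the tool pointing down it reaches from about 0.375 to 0.9 m from the base axis. Payload 3.1 kg.
Tool frame: the origin (TCP) lies on the centre line of the jaws, within the pads' length; the fingertips stand 25 mm ahead of it and the grasp point (between the pads) lies 6 mm ahead of it; y points along the fingers, x is the direction in which the jaws open and shut, and the axes are right-handed (so a half turn about y gives the same grasp; the last joint's range is limited). The gripper opens to 87 mm and grips with 3 to 60 N. Pads are 19 mm wide; open, the fingers measure 117 mm over their backs; the gripper's body (75 mm by 190 mm) begins 51 mm behind the grasp point.
Start: joints at [-87.462, 30.224, 82.088, -0, 67.689, -10.227], TCP at [0.138, -0.61, 0.248] pointing down, gripper open.
Joint ranges: [-176.69, 176.69], [-43.24, 126.21], [12.49, 139.97], [-82, 262], [0, 151.66], [-163.58, 163.58]. Speed limits (degrees/s): [159.86, 159.86, 180, 180, 180, 180].

## Interface

Orientations are given as a 3x3 rotation matrix whose columns are the frame's x, y, z axes.
In Python, from rig import * gives the robot as it stands.
- The arm moves only by the tool play_rows, never from a script. Its argument "commands" is a list of rows, each a list of 2 entries, a list of its own where there are three numbers: the shift along the world's x, y, z in m, then the turn, a rotation vector about the world's x, y, z in rad. A call has 1 to 10 rows; each row is the pose to reach, as a shift and turn from the pose commanded when the call began; what a row does not reach only later rows make up. A row lasts 1/8 s, in which the tool goes at most 62.5 mm and 10.7 degrees, less where a joint would pass 70% of its speed; a pose out of reach is approached as far as the arm can. A call with a gripper value outside its range is refused whole. "gripper" is the finger opening in m, from 0 to 0.087, set as the call begins (left out, the last holds). The fingers move at their own pace and stop on an object; the grip force is fixed at half the most. Time passes only in rows, so rows that repeat a pose let the fingers close. It gives the time, the measured TCP pose, the force and the opening at its end, in the units of the state.
- read_state(): the state, without advancing time (a new reading comes with each control period).
- capture(name): name is "scene" or "top" or "wrist"; returns a dict with "frame" (480x640x3 uint8, red, green, blue), "depth" (480x640 float32, m along the optical axis (not along the pixel's ray), 0 where there is no reading), "mtx" (3x3 intrinsics, pixels), "cam_to_world" (4x4, takes a point from camera to world coordinates); the wrist camera has in their place "hand_eye" (4x4, takes a point from camera to tool coordinates, whose origin is the TCP and whose axes are the tool frame's). Camera axes: x right, y down, z forward; pixel columns grow to the right and rows downward; lengths in m; the calibration is good to about 2 mm. A picture is of the moment at which its call begins: read the wrist's pose just before it.
- hand_in(): hands the job in, once; it reports no verdict.
The state is a dict: "time_s": time; "joint_positions": joint angles; "qvel": joint speeds; "tau": joint torques, N m; "position": TCP position; "tcp_rot": TCP orientation; "force": force on the tool from outside, world axes, zero at the start; "moment": the same for the moment, N m; "opening": opening from 0.0 (shut) to 1.0 (fully open).
Only numpy, scipy, OpenCV 4.12 (cv2) and the standard library are available. Lean on these libraries where they do the work, as an engineer would, in place of code of your own. Each camera call takes 0.05 s, during which the arm holds its last target. There are 200 camera calls.

## Working session

There is one attempt and no reset: what is moved stays moved. The work goes in short steps, Python scripts to look and compute and a tool call to move; the robot and the scene stay as the last step left them, time stands still between calls to the robot, and variables do not carry over. Pictures are saved under pics/ and viewed, about 8 in all and at most 12, crops included, and the job is handed in when it is done.

Besides the shell and the picture viewer there is one more tool, called in YAML: its name, and indented under it one key for each argument. play_rows: Moves the arm, as the interface text tells. Its arguments: {"type":"object","properties":{"commands":{"type":"array"},"gripper":{"type":"number"}},"required":["commands"]}

```bash
mkdir -p pics; ls; cat > h.py <<'E'
from rig import *
import numpy as np, cv2
def save(n,f): cv2.imwrite(f'pics/{n}.png',cv2.cvtColor(f,cv2.COLOR_RGB2BGR))
E
python3 - <<'E'
from h import *
s=read_state();print(s)
o=[]
for n in("scene","top"):
    c=capture(n);np.savez(f'{n}0.npz',**c);print(n,c['mtx'].tolist(),np.round(c['cam_to_world'],3).tolist());o.append(c['frame'])
save('scene0',o[0]);save('top0',o[1])
E
```

```text
pics
{'time_s': 0.0, 'joint_positions': array([-8.74627113e+01,  3.02803191e+01,  8.21579795e+01,  6.09635339e-04,
        6.76881967e+01, -1.02265659e+01]), 'qvel': array([ 0.09971991, -0.05582761, -0.00963985, -0.08433227,  0.06860324,
       -0.04196853]), 'tau': array([ 1.86822158e-04, -4.40044320e+01, -1.76592261e+01,  6.32551708e-02,
        5.81339083e-02, -1.68843071e-04]), 'position': array([ 0.13809151, -0.60884649,  0.24654822]), 'tcp_rot': array([[ 2.20929228e-01, -8.79025965e-05,  9.75289838e-01],
       [-9.75287426e-01,  2.20602896e-03,  2.20928880e-01],
       [-2.17093785e-03, -9.99997563e-01,  4.01645978e-04]]), 'force': array([-0.42496955, -0.57258458, -0.28417205]), 'moment': array([-0.05635812,  0.01725115, -0.04871563]), 'opening': 1.0018832741592092}
scene [[592.8380298015162, 0.0, 306.11265756720167], [0.0, 592.8380298015162, 239.30202954476633], [0.0, 0.0, 1.0]] [[0.618, 0.44, -0.652, 1.489], [0.786, -0.324, 0.527, -0.735], [0.02, -0.838, -0.546, 0.84], [0.0, 0.0, 0.0, 1.0]]
top [[493.4295991672088, 0.0, 317.45826187861314], [0.0, 493.4295991672088, 245.72334242764617], [0.0, 0.0, 1.0]] [[0.014, -0.989, 0.146, 0.439], [-1.0, -0.012, 0.01, -0.003], [-0.008, -0.146, -0.989, 1.153], [0.0, 0.0, 0.0, 1.0]]
```

View pics/top0.png

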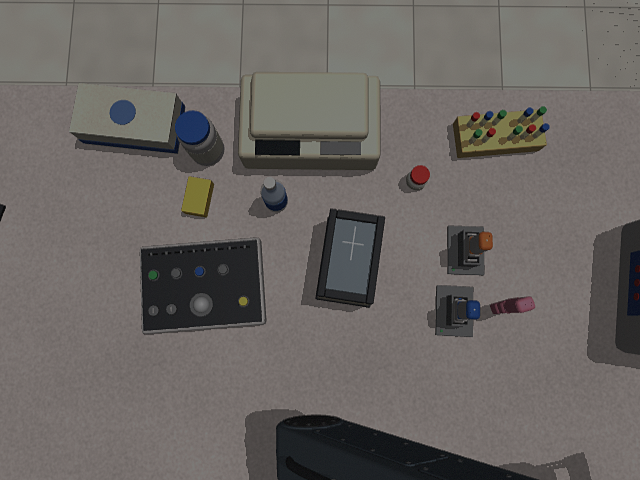

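View pics/scene0.png

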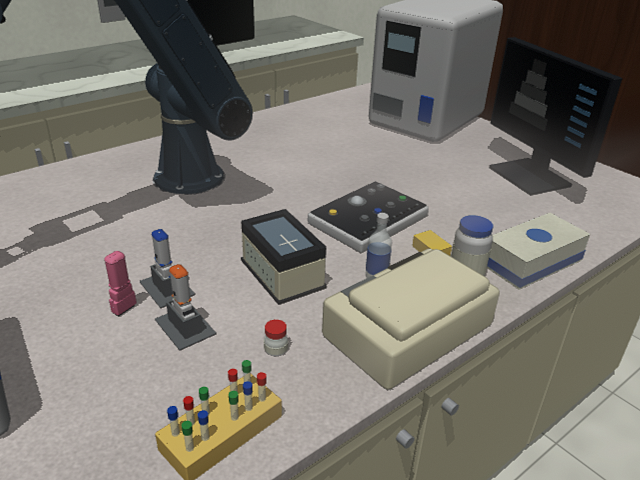

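```bash
cat >> h.py <<'E'
def ray(c,u,v,z):
    K=c['mtx'];M=c['cam_to_world']
    uv=np.atleast_2d(np.stack([np.ravel(u),np.ravel(v)],1)).astype(float)
    d=np.c_[(uv[:,0]-K[0,2])/K[0,0],(uv[:,1]-K[1,2])/K[1,1],np.ones(len(uv))]@M[:3,:3].T
    o=M[:3,3];return o+d*((z-o[2])/d[:,2])[:,None]
def cloud(c,M=None):
    M=c['cam_to_world'] if M is None else M
    K=c['mtx'];v,u=np.mgrid[:480,:640];d=c['depth']
    P=np.stack([(u-K[0,2])/K[0,0]*d,(v-K[1,2])/K[1,1]*d,d],-1)
    return P@M[:3,:3].T+M[:3,3]
def box(xy):
    (c,s,a)=cv2.minAreaRect((np.asarray(xy)[:,:2]*1000).astype(np.float32));
    return np.round(c,1),np.round(s,1),round(a,1)
E
python3 - <<'E'
from h import *
for n,rs in dict(top={'green':(140,262,166,288),'blue':(188,260,212,283),'yellow':(231,290,255,312)},
  scene={'green':(392,175,416,208-0),'blue':(355,195,402,222),'yellow':(322,203,345,222)}).items():
    c=dict(np.load(n+'0.npz'));f=c['frame'].astype(int);hsv=cv2.cvtColor(c['frame'],cv2.COLOR_RGB2HSV)
    for k,(a,b,e,g) in rs.items():
        H={'green':(45,90),'blue':(100,125),'yellow':(20,35)}[k]
        m=np.zeros((480,640),bool);m[b:g,a:e]=True
        m&=(hsv[...,0]>=H[0])&(hsv[...,0]<=H[1])&(hsv[...,1]>100)&(hsv[...,2]>50)
        v,u=np.nonzero(m); 
        if len(u): print(n,k,len(u),u.mean(),v.mean(),np.round(ray(c,u,v,.046).mean(0)*1000,1))
c=dict(np.load('top0.npz'));P=cloud(c);hsv=cv2.cvtColor(c['frame'],cv2.COLOR_RGB2HSV)
# cross
m=np.zeros((480,640),bool);m[220:265,335:370]=True;m&=(hsv[...,1]<60)
g=c['frame'].astype(int).min(2);m&=g>(np.percentile(g[225:260,338:366],80)+40)
v,u=np.nonzero(m);X=ray(c,u,v,.106);print('cross',len(u),u.min(),u.max(),v.min(),v.max(),X.mean(0),box(X))
q=X[:,:2]-X[:,:2].mean(0);w,V=np.linalg.eigh(q.T@q);print('axis',V[:,1],w)
# window / rim
Z=P[...,2]
m=np.zeros((480,640),bool);m[195:315,305:395]=True;m&=(Z>.09);print('phantom',box(P[m]),np.median(P[m][:,2]),P[m].min(0),P[m].max(0))
m2=m&(hsv[...,2]>70);v,u=np.nonzero(m2);print('window',box(ray(c,u,v,.106)))
for n,(a,b,e,g) in dict(lin=(440,290,482,330),con=(450,222,495,265),pink=(485,290,540,320)).items():
    m=np.zeros((480,640),bool);m[b:g,a:e]=True
    t=m&(Z>.13)&(P[...,2]<.2);print(n,t.sum(),box(P[t]) if t.sum()>3 else '',np.round(P[t].mean(0),3),Z[t].max(),Z[t].min())
    t=m&(Z>.03)&(Z<.2);print(np.round(P[t].min(0),3),np.round(P[t].max(0),3))
for n,(a,b,e,g) in dict(lin=(430,282,476,340),con=(443,222,490,278)).items():
    m=np.zeros((480,640),bool);m[b:g,a:e]=True
    t=m&(Z>.003)&(Z<.03);print('foot',n,t.sum(),np.median(Z[t]),box(P[t]))
s=cv2.resize(c['frame'][200:345,410:550],None,fx=4,fy=4,interpolation=cv2.INTER_CUBIC)
save('crop',s)
d=dict(np.load('scene0.npz'));Q=cloud(d);Z=Q[...,2]
for n,(a,b,e,g) in dict(lin=(150,225,172,275),con=(165,260,192,320),pink=(100,248,135,315)).items():
    m=np.zeros((480,640),bool);m[b:g,a:e]=True;t=m&(Z>.08)&(Z<.17);print('sc',n,t.sum(),box(Q[t]),np.round(Q[t].mean(0),3),Z[t].max())
E
```

```text
top green 56 152.5 274.5 [531.6 378.9  46. ]
top blue 64 198.796875 271.0 [540.9 274.7  46. ]
top yellow 65 242.87692307692308 300.87692307692305 [475.3 172.8  46. ]
scene green 15 402.3333333333333 196.93333333333334 [529.6 379.6  46. ]
scene blue 30 377.1666666666667 209.9 [540.  272.9  46. ]
scene yellow 38 332.6578947368421 211.47368421052633 [476.  171.4  46. ]
cross 41 343 362 227 259 [ 0.60056742 -0.068073    0.106     ] (array([600. , -67.7]), array([60.4, 36.1]), 22.3)
axis [-0.9900053   0.14103019] [0.00231849 0.01041038]
phantom (array([550., -61.]), array([120.3, 236.8]), 82.1) 0.10819397574848666 [ 0.43858797 -0.13473678  0.09010799] [0.67474097 0.00697579 1.15283493]
window (array([576.5, -58.5]), array([234.2, 180.5]), 2.6)
lin 280 (array([ 461.9, -307. ]), array([26.1, 36.6]), 89.0) [ 0.461 -0.305  0.149] 0.15610944067426535 0.13005153957241844
[ 0.428 -0.33   0.03 ] [ 0.495 -0.287  0.156]
con 280 (array([ 602. , -338.2]), array([28.6, 37. ]), 84.5) [ 0.601 -0.336  0.149] 0.1574206282985171 0.13008049665606047
[ 0.564 -0.359  0.03 ] [ 0.643 -0.318  0.157]
pink 268 (array([ 473.3, -415.5]), array([28.5, 38.4]), 14.9) [ 0.473 -0.413  0.143] 0.1503689064103768 0.13002318599148444
[ 0.456 -0.435  0.03 ] [ 0.491 -0.388  0.15 ]
foot lin 1141 0.006252710615358925 (array([ 462.1, -304.6]), array([104.6, 133.4]), 88.5)
foot con 967 0.006498413799125302 (array([ 604., -341.]), array([130.5, 110.6]), 0.7)
sc lin 552 (array([ 523.9, -322.4]), array([ 31. , 159.8]), 78.4) [ 0.475 -0.314  0.124] 0.15667925426182217
sc con 667 (array([ 548.6, -327.1]), array([ 31.5, 158.4]), 77.4) [ 0.607 -0.342  0.122] 0.15655991888290732
sc pink 638 (array([ 476. , -417.2]), array([32.4, 40.1]), 8.8) [ 0.483 -0.42   0.119] 0.1499196851899388
```

View pics/crop.png

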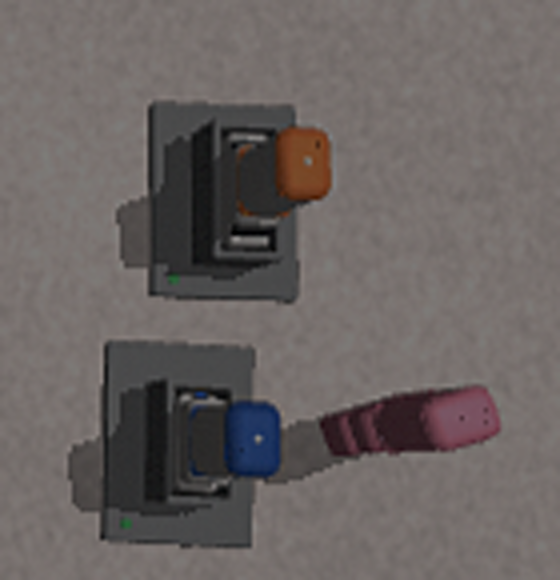

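play_rows:
  commands:
    - [[0.312,0.409,0],[0,0,-0.223]]
    - [[0.312,0.409,0],[0,0,-0.223]]
    - [[0.312,0.409,0],[0,0,-0.223]]
    - [[0.312,0.409,0],[0,0,-0.223]]
    - [[0.312,0.409,0],[0,0,-0.223]]
    - [[0.312,0.409,0],[0,0,-0.223]]
    - [[0.312,0.409,0],[0,0,-0.223]]
    - [[0.312,0.409,0],[0,0,-0.223]]
    - [[0.312,0.409,0],[0,0,-0.223]]
    - [[0.312,0.409,0],[0,0,-0.223]]
  gripper: 0

```text
time_s: 1.35
position: [0.4502, -0.2, 0.2473]
tcp_rot: [[0.002, -0.001, 1.0], [-1.0, -0.0, 0.002], [0.0, -1.0, -0.001]]
force: [-0.4, 0.4, -0.2]
opening: 0.019
```

play_rows:
  commands:
    - [[0.081,0.579,0],[0,0,0]]
    - [[0.081,0.579,0],[0,0,0]]
    - [[0.081,0.579,0],[0,0,0]]
    - [[0.081,0.579,0],[0,0,0]]
    - [[0.081,0.579,0],[0,0,0]]
    - [[0.081,0.579,0],[0,0,0]]
    - [[0.081,0.579,0],[0,0,0]]
    - [[0.081,0.579,0],[0,0,0]]
    - [[0.081,0.579,0],[0,0,0]]
    - [[0.081,0.579,-0.06],[0,0,0]]

```text
time_s: 2.6
position: [0.5368, 0.3813, 0.1932]
tcp_rot: [[0.0, 0.014, 1.0], [-1.0, 0.007, 0.0], [-0.007, -1.0, 0.014]]
force: [0.7, -0.3, -1.1]
opening: 0.008
```

play_rows:
  commands:
    - [[0,0,-0.05],[0,0,0]]
    - [[0,0,-0.08],[0,0,0]]
    - [[0,0,-0.1],[0,0,0]]
    - [[0,0,-0.1],[0,0,0]]

```text
time_s: 3.1
position: [0.5312, 0.3762, 0.0875]
tcp_rot: [[-0.002, -0.003, 1.0], [-1.0, -0.002, -0.002], [0.002, -1.0, -0.003]]
force: [-0.5, 0.1, -0.8]
opening: 0.008
```

play_rows:
  commands:
    - [[0,0.002,-0.012],[0,0,0]]
    - [[0,0.002,-0.017],[0,0,0]]
    - [[0,0.002,-0.02],[0,0,0]]
    - [[0,0.002,-0.02],[0,0,0]]

```text
time_s: 3.6
position: [0.5314, 0.3801, 0.0695]
tcp_rot: [[0.0, 0.001, 1.0], [-1.0, 0.0, 0.0], [-0.0, -1.0, 0.001]]
force: [0.2, -0.7, 2.3]
opening: 0.006
```

play_rows:
  commands:
    - [[0,0,-0.0015],[0,0,0]]
    - [[0,0,-0.0025],[0,0,0]]
    - [[0,0,-0.0025],[0,0,0]]

```text
time_s: 3.98
position: [0.5314, 0.3801, 0.0668]
tcp_rot: [[-0.0, 0.001, 1.0], [-1.0, 0.0, -0.0], [-0.0, -1.0, 0.001]]
force: [-0.3, 0.2, 4.4]
opening: 0.006
```

play_rows:
  commands:
    - [[0,0,0.025],[0,0,0]]
    - [[0,0,0.03],[0,0,0]]
    - [[0.005,-0.05,0.03],[0,0,0]]
    - [[0.009,-0.106,0.03],[0,0,0]]
    - [[0.009,-0.106,0.03],[0,0,0]]
    - [[0.009,-0.106,0.015],[0,0,0]]
    - [[0.009,-0.106,0.005],[0,0,0]]
    - [[0.009,-0.106,0.0],[0,0,0]]
    - [[0.009,-0.106,0.0],[0,0,0]]
    - [[0.009,-0.106,0.0],[0,0,0]]

```text
time_s: 5.22
position: [0.5393, 0.2749, 0.0664]
tcp_rot: [[0.001, -0.001, 1.0], [-1.0, 0.0, 0.001], [-0.0, -1.0, -0.001]]
force: [-2.6, 0.4, 4.2]
opening: 0.004
```

play_rows:
  commands:
    - [[0,0,0.025],[0,0,0]]
    - [[0,0,0.045],[0,0,0]]
    - [[-0.032,-0.052,0.045],[0,0,0]]
    - [[-0.064,-0.102,0.045],[0,0,0]]
    - [[-0.064,-0.102,0.04],[0,0,0]]
    - [[-0.064,-0.102,0.017],[0,0,0]]
    - [[-0.064,-0.102,0.006],[0,0,0]]
    - [[-0.064,-0.102,0.0],[0,0,0]]
    - [[-0.064,-0.102,0.0],[0,0,0]]
    - [[-0.064,-0.102,0.0],[0,0,0]]

```text
time_s: 6.48
position: [0.4765, 0.1726, 0.0668]
tcp_rot: [[0.0, 0.001, 1.0], [-1.0, 0.0, 0.0], [-0.0, -1.0, 0.001]]
force: [-0.3, 1.4, 4.1]
opening: 0.005
```

play_rows:
  commands:
    - [[0,0,0.06],[0,0,0]]
    - [[0,0,0.12],[0,0,0]]
    - [[0.04,-0.04,0.18],[0,0,0]]
    - [[0.07,-0.1,0.24],[0,0,0]]
    - [[0.09,-0.24,0.26],[0,0,0]]
    - [[0.09,-0.24,0.26],[0,0,0]]
    - [[0.09,-0.24,0.26],[0,0,0]]
    - [[0.09,-0.24,0.26],[0,0,0]]
    - [[0.09,-0.24,0.26],[0,0,0]]

```text
time_s: 7.6
position: [0.5655, -0.0675, 0.3258]
tcp_rot: [[-0.001, -0.001, 1.0], [-1.0, 0.001, -0.001], [-0.001, -1.0, -0.001]]
force: [0.4, 0.9, 0.2]
opening: 0.003
```

```bash
cat >> h.py <<'E'
def wrist():
    s=read_state();c=capture('wrist');T=np.eye(4);T[:3,:3]=s['tcp_rot'];T[:3,3]=s['position']
    c['cam_to_world']=T@c['hand_eye'];return s,c
E
python3 - <<'E'
from h import *
s,c=wrist();np.savez('w1.npz',**c);save('w1',c['frame']);print(s['position'],np.round(c['cam_to_world'],3),c['mtx'][0,0])
P=cloud(c);print(np.round(P[240,320],3))
E
```

```text
[ 0.56548222 -0.06752945  0.32580252] [[-0.001 -0.962 -0.271  0.639]
 [-1.     0.001  0.002 -0.068]
 [-0.001  0.271 -0.962  0.463]
 [ 0.     0.     0.     1.   ]] 381.6993414287842
[ 0.535 -0.069  0.106]
```

View pics/w1.png

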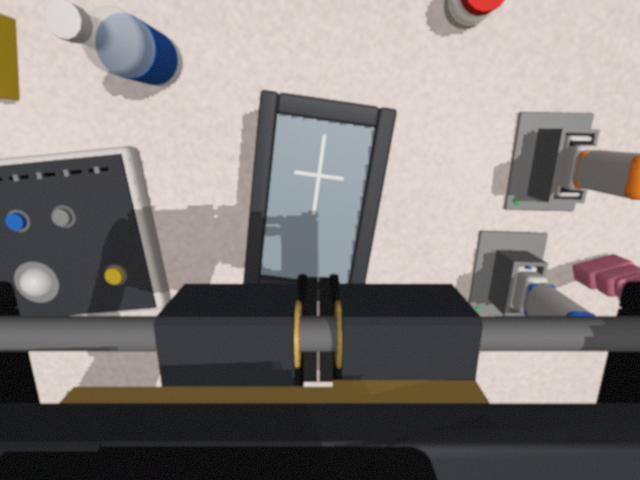

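```bash
python3 - <<'E'
from h import *
c=dict(np.load('w1.npz'));f=c['frame'].astype(int);g=f.min(2)
R=g[130:220,285:350];m=np.zeros(g.shape,bool);m[130:220,285:350]=R>195
v,u=np.nonzero(m);print(len(u),u.min(),u.max(),v.min(),v.max(),np.median(R))
X=ray(c,u,v,.106)[:,:2]*1000
# also shaded: local brightness
k=cv2.morphologyEx(g.astype(np.uint8),cv2.MORPH_TOPHAT,np.ones((9,9)))
m=np.zeros(g.shape,bool);m[128:222,285:352]=k[128:222,285:352]>25
n,l,st,_=cv2.connectedComponentsWithStats(m.astype(np.uint8));i=1+st[1:,4].argmax();m=l==i;print(st[i])
v,u=np.nonzero(m);X=ray(c,u,v,.106)[:,:2]*1000;print(box(X))
q=X-X.mean(0)
lo=X[(np.abs(u-320+ (v-176)*0.125)<6)];sh=X[np.abs(v-176.5-(u-319)*.1)<4]
for n,A in(('long',lo),('short',sh)):
    vx,vy,x0,y0=cv2.fitLine(A.astype(np.float32),cv2.DIST_HUBER,0,.01,.01).ravel();t=(A-[x0,y0])@[vx,vy]
    print(n,len(A),vx,vy,x0,y0,np.degrees(np.arctan2(vy,vx)),t.min(),t.max());globals()[n]=(vx,vy,x0,y0)
a,b=np.array(long),np.array(short);t=np.linalg.solve(np.c_[a[:2],-b[:2]],b[2:]-a[2:]);print('centre',a[2:]+t[0]*a[:2])
E
```

```text
451 294 343 134 209 159.0
[294 134  50  77 564]
(array([599640.4, -68281.6]), array([41010.6, 59717.1]), 48.4)
long 387 0.99047655 -0.13768174 600.0239 -68.327255 -7.9137197 -35.77355444682112 35.0287856629852
short 238 0.13045248 0.99145454 597.5791 -68.30354 82.50426 -22.738588827616066 23.383581851585042
centre [597.61993 -67.99309]
```

play_rows:
  commands:
    - [[-0.06,-0.06,-0.01],[0,0,0]]
    - [[-0.1,-0.12,-0.02],[0,0,0]]
    - [[-0.14,-0.17,-0.02],[0,0,0]]
    - [[-0.15,-0.235,-0.02],[0,0,0]]
    - [[-0.15,-0.235,-0.02],[0,0,0]]
    - [[-0.15,-0.235,-0.02],[0,0,0]]
    - [[-0.15,-0.235,-0.02],[0,0,0]]
    - [[-0.15,-0.235,-0.02],[0,0,0]]
  gripper: 0.06

```text
time_s: 8.65
position: [0.4165, -0.301, 0.3063]
tcp_rot: [[0.002, -0.0, 1.0], [-1.0, 0.001, 0.002], [-0.001, -1.0, -0.0]]
force: [0.3, 0.3, 0.5]
opening: 0.681
```

```bash
python3 - <<'E'
from h import *
s,c=wrist();np.savez('w2.npz',**c);save('w2',c['frame']);print(s['position'],s['opening'])
E
```

```text
[ 0.41654621 -0.30104413  0.30626152] 0.6813982037711025
```

View pics/w2.png

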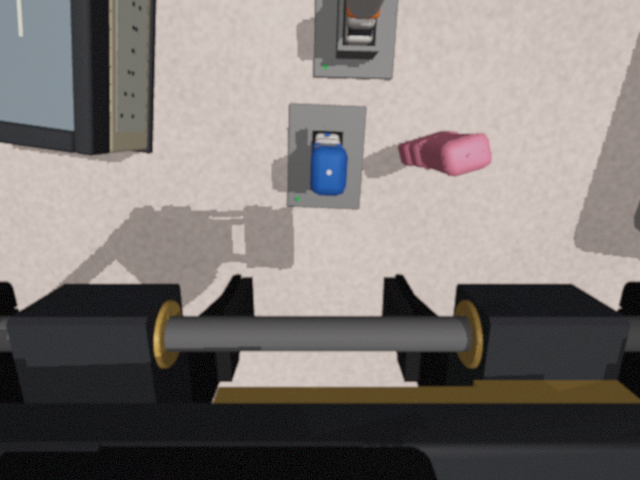

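```bash
python3 - <<'E'
from h import *
c=dict(np.load('w2.npz'));P=cloud(c);Z=P[...,2]
m=np.zeros(Z.shape,bool);m[130:200,300:355]=True
zt=np.percentile(Z[m],99);t=m&(Z>.146)&(Z<.165);print(zt,t.sum(),np.median(Z[t]),box(P[t]),np.round(P[t].mean(0),4))
v,u=np.nonzero(t);print('ray',box(ray(c,u,v,.153)))
for lo,hi in((.10,.14),(.06,.10),(.05,.062)):
    k=m&(Z>lo)&(Z<hi);print(lo,k.sum(),np.round(P[k].min(0),3),np.round(P[k].max(0),3))
m=np.zeros(Z.shape,bool);m[98:214,284:370]=True
g=c['frame'].astype(int);k=m&(g.max(2)<125)&(g.max(2)-g.min(2)<15)
v,u=np.nonzero(k);print('foot',box(ray(c,u,v,.006)))
d=dict(np.load('top0.npz'));hsv=cv2.cvtColor(d['frame'],cv2.COLOR_RGB2HSV);Q=cloud(d)
m=np.zeros(Z.shape,bool);m[295:325,460:485]=True;m&=(Q[...,2]>.148)&(Q[...,2]<.17);print('top',m.sum(),box(Q[m]))
v,u=np.nonzero(m);print(box(ray(d,u,v,.153)))
E
```

```text
0.15366002864498368 1619 0.15150026754617602 (array([ 459.6, -308.8]), array([27.6, 37.5]), 87.1) [ 0.4602 -0.3087  0.1511]
ray (array([ 460.2, -308.6]), array([26.9, 36.6]), 87.3)
0.1 28 [ 0.476 -0.316  0.102] [ 0.478 -0.298  0.138]
0.06 176 [ 0.471 -0.323  0.063] [ 0.482 -0.295  0.1  ]
0.05 377 [ 0.425 -0.329  0.05 ] [ 0.489 -0.289  0.059]
foot (array([ 446.5, -296.2]), array([61.3, 88.6]), 86.3)
top 211 (array([ 461.9, -307.4]), array([36. , 25.9]), 0.8)
(array([ 461.7, -306.3]), array([35.8, 26.2]), 0.8)
```

play_rows:
  commands:
    - [[0.03,-0.005,-0.03],[0,0,-0.047]]
    - [[0.044,-0.007,-0.08],[0,0,-0.047]]
    - [[0.044,-0.007,-0.1],[0,0,-0.047]]
    - [[0.044,-0.007,-0.1],[0,0,-0.047]]
    - [[0.044,-0.007,-0.1],[0,0,-0.047]]

```text
time_s: 9.32
position: [0.4607, -0.31, 0.2074]
tcp_rot: [[-0.046, 0.001, 0.999], [-0.999, -0.001, -0.046], [0.001, -1.0, 0.001]]
force: [-0.5, -0.0, -0.3]
opening: 0.69
```

play_rows:
  commands:
    - [[0,0.001,-0.03],[0,0,0]]
    - [[0,0.001,-0.06],[0,0,0]]
    - [[0,0.001,-0.08],[0,0,0]]
    - [[0,0.001,-0.081],[0,0,0]]
    - [[0,0.001,-0.081],[0,0,0]]

```text
time_s: 9.95
position: [0.4609, -0.3098, 0.1269]
tcp_rot: [[-0.047, 0.002, 0.999], [-0.999, -0.002, -0.047], [0.002, -1.0, 0.002]]
force: [-0.4, -0.5, -0.4]
opening: 0.689
```

play_rows:
  commands:
    - [[0,0,0],[0,0,0]]
    - [[0,0,0],[0,0,0]]
    - [[0,0,0],[0,0,0]]
    - [[0,0,0],[0,0,0]]
    - [[0,0,0],[0,0,0]]
    - [[0,0,0],[0,0,0]]
    - [[0,0,0],[0,0,0]]
    - [[0,0,0],[0,0,0]]
  gripper: 0

```text
time_s: 10.95
position: [0.4601, -0.3091, 0.1255]
tcp_rot: [[-0.047, 0.0, 0.999], [-0.999, -0.0, -0.047], [0.0, -1.0, 0.0]]
force: [-0.3, 1.4, 2.6]
opening: 0.321
```

play_rows:
  commands:
    - [[0,0,0.015],[0,0,0]]
    - [[0,0,0.03],[0,0,0]]
    - [[0,0,0.05],[0,0,0]]
    - [[0,0,0.08],[0,0,0]]
    - [[0,0,0.12],[0,0,0]]
    - [[0,0,0.15],[0,0,0]]
    - [[0,0,0.16],[0,0,0]]
    - [[0,0,0.16],[0,0,0]]
    - [[0,0,0.16],[0,0,0]]

```text
time_s: 12.08
position: [0.4593, -0.3083, 0.284]
tcp_rot: [[-0.047, -0.002, 0.999], [-0.999, 0.002, -0.047], [-0.002, -1.0, -0.002]]
force: [0.2, 0.1, -2.4]
opening: 0.326
```

```bash
python3 - <<'E'
from h import *
print(read_state()['force'])
c=capture('scene');s,w=wrist();np.savez('w3.npz',**w);np.savez('s3.npz',**c)
save('s3',np.hstack([c['frame'][120:420,80:400],w['frame'][:300,100:560]]))
E
```

```text
[ 0.23052644  0.07260797 -2.4494057 ]
```

View pics/s3.png

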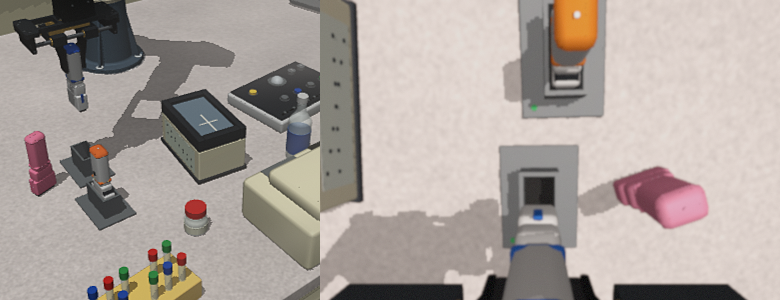

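play_rows:
  commands:
    - [[0.02,0.04,0],[0,0,-0.03]]
    - [[0.05,0.09,0],[0,0,-0.06]]
    - [[0.08,0.14,0],[0,0,-0.09]]
    - [[0.11,0.19,0],[0,0,-0.09]]
    - [[0.13,0.225,0],[0,0,-0.09]]
    - [[0.139,0.24,-0.01],[0,0,-0.09]]
    - [[0.139,0.24,-0.02],[0,0,-0.09]]
    - [[0.139,0.24,-0.03],[0,0,-0.09]]
    - [[0.139,0.24,-0.03],[0,0,-0.09]]
    - [[0.139,0.24,-0.03],[0,0,-0.09]]

```text
time_s: 13.42
position: [0.5989, -0.0702, 0.2555]
tcp_rot: [[-0.138, 0.0, 0.99], [-0.99, -0.0, -0.138], [0.0, -1.0, 0.0]]
force: [-0.1, 0.4, -2.6]
opening: 0.323
```

```bash
python3 - <<'E'
from h import *
s,w=wrist();np.savez('w4.npz',**w);print(s['position'],s['force'])
c=capture('top');t=capture('scene');np.savez('t4.npz',**c);np.savez('s4.npz',**t)
a=cv2.resize(t['frame'][190:320,220:350],(400,400));b=cv2.resize(w['frame'][60:320,190:450],(400,400))
save('p4',np.hstack([a,b]))
E
```

```text
[ 0.59888751 -0.07018532  0.2555174 ] [-0.05069741  0.39269786 -2.59886819]
```

View pics/p4.png

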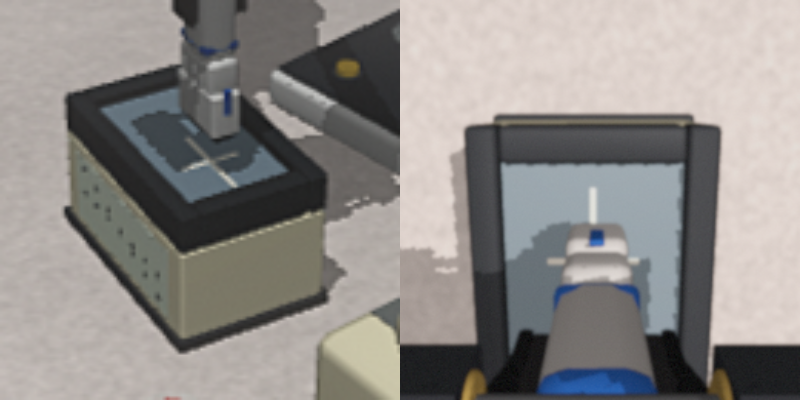

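play_rows:
  commands:
    - [[0,0.0015,-0.01],[0,0,0]]
    - [[0,0.0015,-0.018],[0,0,0]]
    - [[0,0.0015,-0.024],[0,0,0]]
    - [[0,0.0015,-0.028],[0,0,0]]
    - [[0,0.0015,-0.03],[0,0,0]]
    - [[0,0.0015,-0.031],[0,0,0]]
    - [[0,0.0015,-0.031],[0,0,0]]

```text
time_s: 14.45
position: [0.5991, -0.0676, 0.2246]
tcp_rot: [[-0.137, 0.0, 0.991], [-0.991, -0.0, -0.137], [0.0, -1.0, 0.0]]
force: [0.4, 0.0, -3.7]
opening: 0.322
```

play_rows:
  commands:
    - [[0,0,-0.001],[0,0,0]]
    - [[0,0,-0.002],[0,0,0]]
    - [[0,0,-0.002],[0,0,0]]
    - [[0,0,-0.002],[0,0,0]]

```text
time_s: 14.95
position: [0.5993, -0.0676, 0.2227]
tcp_rot: [[-0.137, 0.001, 0.991], [-0.991, -0.0, -0.137], [0.0, -1.0, 0.001]]
force: [0.0, -0.0, -1.2]
opening: 0.318
```

play_rows:
  commands:
    - [[0,0,-0.001],[0,0,0]]
    - [[0,0,-0.002],[0,0,0]]
    - [[0,0,-0.003],[0,0,0]]
    - [[0,0,-0.003],[0,0,0]]
    - [[0,0,-0.003],[0,0,0]]

```text
time_s: 15.58
position: [0.5993, -0.0676, 0.2197]
tcp_rot: [[-0.137, 0.001, 0.991], [-0.991, -0.0, -0.137], [0.0, -1.0, 0.001]]
force: [0.0, -0.2, 1.6]
opening: 0.323
```

```bash
python3 - <<'E'
from h import *
z=[]
for i in range(10):
    capture('wrist');s=read_state();z.append([s['force'][2],s['position'][2]])
print(np.round(z,4).tolist(),np.mean(z,0))
E
```

```text
[[2.5748, 0.2197], [1.8047, 0.2196], [1.9248, 0.2196], [1.6283, 0.2196], [2.3082, 0.2196], [2.5606, 0.2195], [2.0145, 0.2195], [2.3619, 0.2195], [2.7529, 0.2195], [2.5801, 0.2195]] [2.25109032 0.21955969]
```

```bash
python3 - <<'E'
from h import *
s,w=wrist();t=capture('scene');print(s['position'],s['force'],s['opening'])
a=cv2.resize(t['frame'][190:320,220:350],(400,400));b=cv2.resize(w['frame'][60:320,190:450],(400,400))
save('p5',np.hstack([a,b]))
E
```

```text
[ 0.59924979 -0.06758599  0.21950318] [ 0.63839916 -0.6569013   2.58009865] 0.3218071219252463
```

View pics/p5.png

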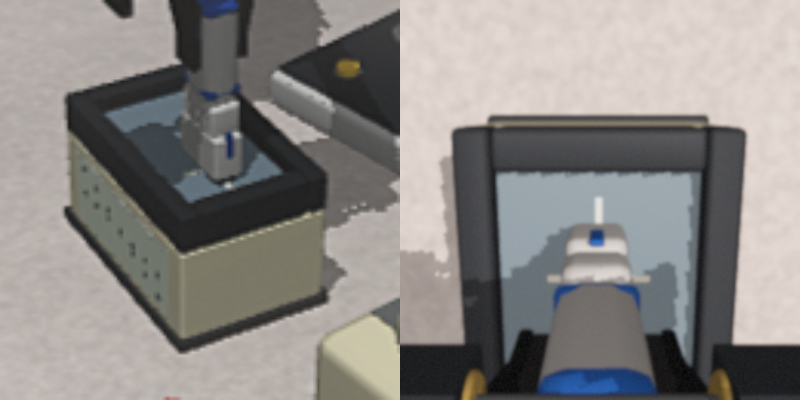

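```bash
python3 - <<'E'
from h import *
print(hand_in());s=read_state();print(s['position'],s['force'],s['opening'])
E
```

```text
the job is handed in; nothing more can be done
None
the job is handed in; nothing more can be done
```

The job is handed in, with the gripper still holding the linear probe pressed on the cross. Handing in reports no verdict, so nothing here is confirmed beyond my own readings.

- **Keys:** I pressed green, blue and then yellow, each to about 4.1–4.4 N, which is fully down. I rose clear of the panel between presses and pressed no other key. On blue there was also a 2.6 N sideways force while it was held down.
- **Probe:** I gripped the linear probe across its 28 mm side (opening read about 28 mm). I lifted it straight out and set it face down on the cross, lined up with the long arm.
- **Press:** The tool force averaged +2.25 N over ten readings, against about −2.5 N with the probe hanging free, so the press is about 4.8 N. The tool height puts the window about 4.5 mm in, which agrees. Force readings wander by roughly 0.7 N.
- **Position:** The last pictures show the probe upright. It looked about 1–2 mm off the cross centre, and its tool yaw matched the measured arm to within about 0.1°.
- **Cameras:** The top and wrist views disagreed by about 1–3 mm on the cross centre and the probe position, and I used values between them.
- **Other objects:** I kept clear of them, and none looked disturbed in the pictures I took. I did not measure their positions again at the end.

The robot's clock read about 16–17 s, well under the 67 s limit.

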